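Turn a drawer front round the post and set it against fence and stop

ROBOT

A 6-joint arm with a two-finger parallel gripper is mounted at the origin on the work surface. World frame = base frame: x ahead of the robot, y to its left, z up, the work surface at z = 0. Lengths are in m, angles in rad, forces in N, time in s.
With the tool pointing down it reaches from about 0.3 to 0.875 m from the base axis. Payload 6.4 kg.
Tool frame: the origin (TCP) lies midway between the tips of the shut fingers; the grasp point (between the pads) lies 19 mm behind it; z points along the fingers, y is the line along which they close (so a half turn about z gives the same grasp; the last joint's range is limited). The gripper opens to 85 mm and grips with 20 to 120 N. Pads are 22 mm wide; open, the fingers measure 114 mm over their backs; the gripper's body (76 mm by 85 mm) begins 54 mm behind the grasp point. The pads swing forward as they close: fully open they stand 13 mm farther back than shut.
Start: joints at [1.083, 0.181, 1.607, -0, 1.354, -0.206], TCP at [0.16, 0.552, 0.231] pointing down, gripper open.
Joint ranges: [-2.99, 2.99], [-0.89, 2.07], [0.3, 2.58], [-1.14, 4.28], [0, 2.63], [-3.12, 3.12]. Speed limits (rad/s): [2.57, 2.57, 3.01, 3.14, 3.14, 3.14].

INTERFACE

Orientations are given as a unit quaternion [w, x, y, z].
In Python, from bench import ctrl gives the robot as it stands. The module is installed in compiled form; this text tells all that it offers.
- The arm moves only by the tool move_arm, never from a script. Its argument "plan" is one flat list of numbers, 6 for each row, row after row: the shift along the world's x, y, z in units of 50 mm (1.0 is 50 mm), then the turn, a rotation vector about the world's x, y, z in rad. A call has 1 to 10 rows; each row is the pose to reach, as a shift and turn from the pose commanded when the call began; what a row does not reach only later rows make up. A row lasts 1/8 s, in which the tool goes at most 62.5 mm and 10.7 degrees, less where a joint would pass 70% of its speed; a pose out of reach is approached as far as the arm can. A call with a gripper value outside its range is refused whole. "grip" is the finger opening in mm, from 0 to 85.4, set as the call begins (left out, the last holds). The fingers move at their own pace and stop on an object; the grip force is fixed at half the most. Time passes only in rows, so rows that repeat a pose let the fingers close. It gives the time, the measured TCP pose, the force, the opening and the grip force at its end, in the units of the state.
- ctrl.get_obs(): the state, without advancing time (a new reading comes with each control period).
- ctrl.camera(name): name is "side" or "top" or "wrist"; returns a dict with "pixels" (384x512x3 uint8, red, green, blue), "fx", "fy", "cx", "cy" (pixels), "dist_coeffs" ([k1, k2, p1, p2, k3] as OpenCV has them; the pictures are not rectified), "origin" and "attitude" of the camera in the world. Camera axes: x right, y down, z forward; pixel columns grow to the right and rows downward; lengths in m; the calibration is good to about 2 mm. A picture is of the moment at which its call begins. There is no depth.
- ctrl.hand_in(): hands the job in; it is judged then, once.
The state is a dict: "time_s": time; "q": joint angles; "dq": joint speeds; "joint_efforts": joint torques, N m; "eef_pos": TCP position; "eef_rot": TCP orientation; "wrist_force": force on the tool from outside, world axes, zero at the start; "torque": the same for the moment, N m; "opening": opening from 0.0 (shut) to 1.0 (fully open); "grasp_force": force on a finger pad.
Only numpy, scipy, OpenCV 4.12 (cv2) and the standard library are available. Lean on these libraries where they do the work, as an engineer would, in place of code of your own. Each camera call takes 0.05 s, during which the arm holds its last target. There are 200 camera calls.

TASK

Turn the square drawer front a quarter turn by pushing it round against the fixed steel post, so that its notched edge faces the fence. Push it flat against the fence while it is still clear of the stop, then slide it along the fence until it meets the stop block, and leave it there, flush with both. Keep it flat on the table all the time, and leave the glue bottle, tape measure and try square where they are.

Things in the scene. Friction and masses are not known exactly. Their poses are not given: they have to be found in the camera images.
- panel: Loose square wooden drawer front lying flat, 110 x 110 x 24 mm, about 0.2 kg, slides easily (friction 0.3). Origin: centre of its underside; axes along its sides. A finger notch 50 mm wide, 20 mm deep cuts through its -y edge, mid-way; shut fingers fit in. It starts on the robot's side of the post, 10 to 45 mm short of it, +x edge roughly towards the fence, the post opposite its +y half or middle.
- notch (a point): Middle of the drawer front's notched edge line, 55 mm from the panel's origin along its -y, on its underside. At the start the notch points roughly towards the stop's end (right); after a quarter turn anticlockwise, seen from above, it faces the fence, and the panel's -x edge faces the stop.
- fence: Fixed blue-grey beam 60 mm thick, 45 mm high, beyond the work, with a wooden stop block (85 mm out, 35 mm wide, 36 mm high) at its right end. Origin: on the table in the inner corner of fence and stop. x points square to the fence, away from the robot; the fence face is x = 0. y runs along the fence to its end at 320 mm; the stop face is y = 0. Panel home: its origin at x -55, y 55 mm.
- post: Fixed upright steel post, 20 mm in diameter and 40 mm high, standing on the table 128 to 142 mm short of the fence face and 170 to 220 mm along from the stop's face. Origin: on its axis at the table. Pushing the panel's edge right opposite it can jam the panel; the notch's cheek nearer the fence gives a good lever.
- glue_bottle: Bystander: white bottle, 60 mm in diameter, 160 mm high, standing to the left. Origin: centre of its underside.
- tape_measure: Bystander: black tape measure, 70 x 65 mm, 40 mm high, to the right. Origin: centre of its underside.
- try_square: Bystander: try square lying flat to the left, near the robot: a dark wooden stock 110 x 20 x 18 mm along its x axis and a steel blade 30 mm wide that runs 160 mm out along its +y. Origin: centre of the stock's underside.

How it is judged:
On the way, in this order (a step that is already met when the one before it is completed fails the run):
1. the drawer front is pushed against the post while about half-way through its turn (30 to 60 degrees from its sides being square to the fence) (angle between the x axis of panel and the x axis of fence, either way round between 0.52 and 1.05 rad and contact force between panel and post above 0.05 N), for 0.05 s.
2. the notched edge lies flat against the fence (within 4 mm and 3 degrees), still more than 8 mm short of the stop (x of panel in the frame of fence above -0.059 m and x of notch in the frame of fence above -0.01 m and angle between the y axis of panel and the x axis of fence, either way round below 0.052 rad and y of panel in the frame of fence between 0.063 and 0.3 m), for 0.1 s.
At the end, for the whole second after the job is handed in: The drawer front lies flat and at rest on the table, its notched edge against the fence (within 4 mm, and square to within 3 degrees) and its neighbouring edge against the stop block (within 4 mm) (x of panel in the frame of fence above -0.059 m and x of notch in the frame of fence above -0.01 m and angle between the y axis of panel and the x axis of fence, either way round below 0.052 rad and y of panel in the frame of fence between 0.045 and 0.059 m and height (world z) of panel below 0.005 m and angle between panel's own z axis and vertical below 0.04 rad and linear speed of panel below 0.01 m/s and angular speed of panel below 0.1 rad/s); the robot touches nothing.
It fails at once if the drawer front is lifted or tipped off the table (raised by over 15 mm or tilted by over 12 degrees) (height (world z) of panel above 0.015 m or angle between panel's own z axis and vertical above 0.21 rad).
It fails at once if the glue bottle, tape measure or try square is moved by more than 25 mm (distance of any of glue_bottle, tape_measure, try_square from where it was at the start of the episode above 0.025 m).
It also fails if it takes over 61 s, if anything falls off the work surface, if the arm or the gripper's body presses on something with over 40 N, if the wrist force passes 120 N, or if a joint passes its speed limit or range.

## Working session

There is one attempt and no reset: what is moved stays moved. The work goes in short steps, Python scripts to look and compute and a tool call to move; the robot and the scene stay as the last step left them, time stands still between calls to the robot, and variables do not carry over. Pictures are saved under pics/ and viewed, at most 10 in all, crops included, and the job is handed in when it is done.

Besides the shell and the picture viewer there is one more tool, called after "Call:" as name(argument=value, ...), one argument or row to a line, values as JSON. move_arm: Moves the arm, as the interface text tells. Its arguments: {"type":"object","properties":{"plan":{"type":"array"},"grip":{"type":"number"}},"required":["plan"]}

```bash
mkdir -p pics; cat > h.py <<'E'
import numpy as np, cv2
from bench import ctrl
from scipy.spatial.transform import Rotation as R
def rot(a):
    a=np.array(a,float)
    return a if a.shape==(3,3) else R.from_quat(np.r_[a[1:],a[0]]).as_matrix()
def shot(n,f=None):
    c=ctrl.camera(n)
    if f: cv2.imwrite('pics/'+f,c['pixels'][:,:,::-1])
    return c
def cast(c,uv,z):
    K=np.array([[c['fx'],0,c['cx']],[0,c['fy'],c['cy']],[0,0,1]])
    p=cv2.undistortPoints(np.array(uv,float).reshape(-1,1,2),K,np.array(c['dist_coeffs'],float)).reshape(-1,2)
    d=np.c_[p,np.ones(len(p))]@rot(c['attitude']).T
    o=np.array(c['origin']); return o+d*((z-o[2])/d[:,2])[:,None]
E
python3 - <<'E'
from h import *
for n in('top','side'):
    c=shot(n,n+'0.png'); print(n,c['origin'],c['attitude'],c['fx'])
o=ctrl.get_obs(); print(o['time_s'],o['eef_pos'],o['eef_rot'])
E
```

```text
top [0.34505804 0.01130793 1.23093229] [-0.06099311  0.70566744 -0.70391733  0.05304422] 462.32654267436016
side [ 0.08155423 -0.66917967  0.53738022] [-0.46831106  0.83098918 -0.25686399  0.15544329] 350.070205171934
0.1 [0.15964984 0.55186623 0.23047883] [-2.63121443e-04  1.40450476e-01  9.90087380e-01 -7.58324239e-04]
```

View pics/top0.png

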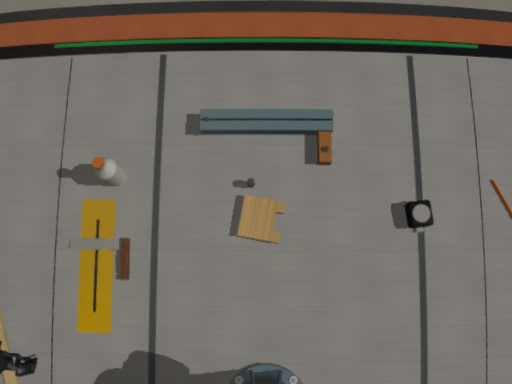

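View pics/side0.png

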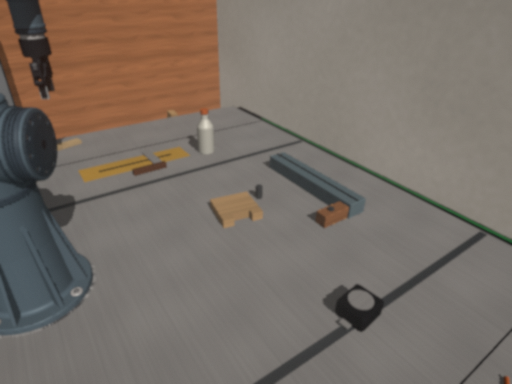

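Top view: the panel is at about (261,219) with its notch to the right. The post is at (250,183), the fence face along row ~133, and the stop at (325,148). The bottle, the tape and the square are well clear. The side view shows the same layout.

```bash
python3 - <<'E'
from h import *
c=shot('top'); p=c['pixels']
cr=p[95:260,190:350]; cv2.imwrite('pics/crop0.png',cv2.resize(cr,None,fx=3.5,fy=3.5,interpolation=cv2.INTER_CUBIC)[:,:,::-1])
h=cv2.cvtColor(p,cv2.COLOR_RGB2HSV)
def big(m,z,name,roi):
    k=np.zeros(m.shape,np.uint8); x0,y0,x1,y1=roi; k[y0:y1,x0:x1]=m[y0:y1,x0:x1]
    cs,_=cv2.findContours(k,cv2.RETR_EXTERNAL,cv2.CHAIN_APPROX_NONE)
    q=max(cs,key=cv2.contourArea); a=cv2.approxPolyDP(q,3,True).reshape(-1,2)
    print(name,cv2.contourArea(q)); print(np.c_[a,cast(c,a,z)[:,:2].round(4)])
H,S,V=h[...,0],h[...,1],h[...,2]
print(h[219,255],h[128,260],h[150,322],h[183,251],h[200,200])
big(((S>90)&(H<30)&(V>90)).astype(np.uint8),.024,'panel',(225,185,300,255))
big(((S>100)&(H<20)).astype(np.uint8),0.,'stop',(310,120,345,175))
big(((S>45)&(H>85)&(H<115)).astype(np.uint8),0.,'fence',(190,95,345,145))
big((V<80).astype(np.uint8),.04,'post',(235,170,262,192))
E
```

```text
[ 18 121 152] [ 95  45 103] [ 13 154  71] [30  4 66] [ 23  17 123]
panel 1508.5
[[ 2.450e+02  1.950e+02  5.488e-01  5.510e-02]
 [ 2.370e+02  2.340e+02  4.453e-01  7.530e-02]
 [ 2.770e+02  2.420e+02  4.247e-01 -2.920e-02]
 [ 2.790e+02  2.320e+02  4.508e-01 -3.450e-02]
 [ 2.720e+02  2.260e+02  4.666e-01 -1.630e-02]
 [ 2.750e+02  2.130e+02  5.009e-01 -2.420e-02]
 [ 2.830e+02  2.120e+02  5.036e-01 -4.530e-02]
 [ 2.840e+02  2.020e+02  5.303e-01 -4.810e-02]]
stop 405.0
[[ 3.190e+02  1.310e+02  7.335e-01 -1.481e-01]
 [ 3.180e+02  1.630e+02  6.421e-01 -1.432e-01]
 [ 3.290e+02  1.630e+02  6.422e-01 -1.735e-01]
 [ 3.300e+02  1.310e+02  7.337e-01 -1.788e-01]]
fence 91.0
[[ 2.880e+02  1.320e+02  7.301e-01 -6.180e-02]
 [ 3.160e+02  1.330e+02  7.276e-01 -1.396e-01]
 [ 3.190e+02  1.270e+02  7.451e-01 -1.484e-01]
 [ 3.040e+02  1.290e+02  7.390e-01 -1.064e-01]
 [ 3.080e+02  1.260e+02  7.478e-01 -1.177e-01]
 [ 3.010e+02  1.250e+02  7.506e-01 -9.820e-02]
 [ 3.020e+02  1.280e+02  7.419e-01 -1.009e-01]]
post 90.0
[[2.530e+02 1.800e+02 5.861e-01 3.380e-02]
 [2.350e+02 1.810e+02 5.834e-01 8.110e-02]
 [2.350e+02 1.850e+02 5.727e-01 8.100e-02]
 [2.520e+02 1.860e+02 5.701e-01 3.630e-02]]
```

View pics/crop0.png

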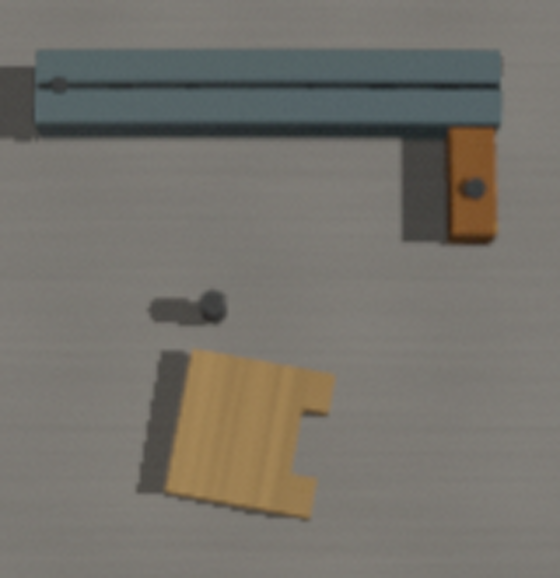

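The crop shows the panel turned about -11°, with its notch to the right. The post top is at crop (213,303), the fence foot at crop row ~134, and the stop's left face at crop column ~447. I'll move in with the fingers shut, turning the tool so its y lies along the panel's x.

Call:
move_arm(
  plan=[0.6,-1.05,0.2,0,0,-0.18,1.2,-2.1,0.4,0,0,-0.36,1.8,-3.15,0.6,0,0,-0.54,2.4,-4.2,0.8,0,0,-0.72,3.0,-5.25,1,0,0,-0.9,3.6,-6.3,1,0,0,-1.08,4.2,-7.35,1,0,0,-1.26,4.8,-8.4,1,0,0,-1.44,5.4,-9.45,1,0,0,-1.48,6,-10.5,1,0,0,-1.48],
  grip=0,
)

```text
time_s: 1.4
eef_pos: [0.4605, 0.0254, 0.2813]
eef_rot: [0.0, 0.772, 0.636, 0.0]
wrist_force: [0.7, 1.4, 0.3]
opening: 0.001
grasp_force: 0.0
```

Call:
move_arm(
  plan=[0.2,-0.5,0.5,0,0,0,0.4,-1.0,1,0,0,0,0.4,-1.6,1,0,0,0,0.4,-1.6,1,0,0,0],
)

```text
time_s: 1.9
eef_pos: [0.4798, -0.0541, 0.3311]
eef_rot: [-0.0, 0.772, 0.635, -0.0]
wrist_force: [-0.5, 0.2, 0.1]
opening: -0.0
grasp_force: 0.0
```

```bash
python3 - <<'E'
from h import *
c=shot('wrist','w0.png'); print(c['origin'],rot(c['attitude']).round(2).tolist(),c['fx'])
o=ctrl.get_obs(); print(o['time_s'],o['eef_pos'],rot(o['eef_rot']).round(2).tolist(),o['q'],o['wrist_force'])
E
```

```text
[0.4926217  0.01815388 0.47402908] [[0.98, -0.18, -0.06], [-0.19, -0.94, -0.28], [-0.0, 0.29, -0.96]] 310.63365069671477
1.95 [ 0.47961301 -0.05301298  0.33083783] [[0.19, 0.98, -0.0], [0.98, -0.19, 0.0], [0.0, -0.0, -1.0]] [-3.56926460e-01 -9.98798015e-02  1.69830076e+00  3.23248582e-04
  1.54423631e+00 -1.64038524e-01] [-0.76748308  0.16655673  0.2701328 ]
```

View pics/w0.png

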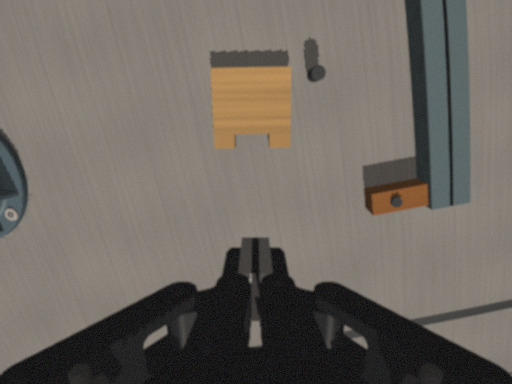

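The wrist view shows the panel square to the tool, at (212–291, 66–148), with the notch at columns 235–269. The post is at (316,73), the fence foot runs (406,0) to (417,160), and the stop's near face is at (365,188)–(427,181).

```bash
cat >> h.py <<'E'
def panel(c,roi=None,z=.024):
    p=c['pixels']; h=cv2.cvtColor(p,cv2.COLOR_RGB2HSV); H,S,V=cv2.split(h)
    m=((S>85)&(H>13)&(H<30)&(V>85)).astype(np.uint8)
    if roi:
        k=np.zeros_like(m); x0,y0,x1,y1=roi; k[y0:y1,x0:x1]=m[y0:y1,x0:x1]; m=k
    m=cv2.morphologyEx(m,cv2.MORPH_OPEN,np.ones((3,3),np.uint8))
    cs,_=cv2.findContours(m,cv2.RETR_EXTERNAL,cv2.CHAIN_APPROX_NONE)
    q=max(cs,key=cv2.contourArea); w=cast(c,q.reshape(-1,2),z)[:,:2]
    r=cv2.minAreaRect((w*1000).astype(np.float32))
    return np.array(r[0]).round(1),np.array(r[1]).round(1),round(r[2],1)
E
python3 - <<'E'
from h import *
w=shot('wrist'); t=shot('top')
print('panel wrist',panel(w,(190,40,310,160)),'top',panel(t,(225,185,300,255)))
f=lambda n,c,uv,z:print(n,(cast(c,uv,z)[:,:2]*1000).round(1).tolist())
f('fence w',w,[(406,0),(412,90),(417,158)],0)
f('fence t',t,[(201,133.4),(260,133.3),(310,133)],0)
f('stop w top edge',w,[(365,189),(427,181)],.036)
f('stop t foot',t,[(317.5,135),(317.5,160)],0)
f('post w top',w,[(317,72.5)],.04); f('post t top',t,[(250.9,181.7)],.04);f('post t foot',t,[(250.9,184)],0)
for c,roi,n in((w,(300,55,335,90),'w'),(t,(245,176,262,190),'t')):
    x0,y0,x1,y1=roi; g=cv2.cvtColor(c['pixels'],cv2.COLOR_RGB2GRAY)[y0:y1,x0:x1]; print(n,g.tolist() if n=='t' else g[::2,::2].tolist())
E
```

```text
panel wrist (array([485.5,  13.7]), array([110.8, 110. ]), 79.8) top (array([483. ,  -6.6]), array([ 69.1, 110.5]), 80.0)
fence w [[724.1, 119.0], [722.9, -3.2], [724.5, -106.6]]
fence t [[726.4, 179.7], [726.2, 15.8], [727.5, -122.9]]
stop w top edge [[627.6, -128.8], [720.2, -134.3]]
stop t foot [[721.9, -143.6], [650.5, -142.0]]
post w top [[579.5, 43.5]]
post t top [[581.6, 39.3]]
post t foot [[583.2, 40.2]]
w [[131, 127, 101, 76, 77, 73, 77, 77, 73, 85, 128, 130, 127, 129, 128, 126, 129, 131], [132, 131, 112, 79, 77, 79, 76, 73, 74, 90, 128, 132, 132, 129, 128, 127, 133, 128], [131, 131, 114, 76, 75, 74, 80, 77, 77, 105, 131, 130, 132, 129, 129, 128, 126, 131], [132, 126, 119, 75, 77, 78, 75, 73, 70, 106, 130, 129, 131, 128, 127, 126, 130, 132], [134, 128, 114, 75, 73, 74, 72, 74, 77, 102, 131, 130, 133, 129, 130, 129, 128, 129], [130, 129, 126, 88, 78, 72, 72, 70, 68, 80, 111, 126, 131, 128, 128, 126, 123, 133], [129, 131, 126, 89, 77, 78, 71, 67, 63, 65, 71, 88, 121, 129, 125, 126, 128, 130], [132, 129, 129, 92, 73, 66, 56, 60, 65, 65, 64, 63, 88, 125, 128, 126, 127, 131], [12
[... 1244 characters left out ...]
, 100, 100, 101], [99, 92, 75, 70, 72, 71, 72, 70, 72, 75, 89, 100, 100, 101, 100, 100, 101], [82, 77, 68, 72, 72, 70, 71, 70, 68, 77, 96, 100, 100, 100, 101, 99, 100], [80, 74, 64, 64, 70, 70, 72, 70, 72, 84, 99, 100, 101, 99, 99, 99, 99], [78, 75, 65, 52, 60, 64, 68, 66, 70, 93, 99, 100, 99, 100, 99, 101, 100], [81, 79, 71, 48, 47, 51, 54, 61, 78, 98, 99, 100, 101, 99, 100, 99, 100], [81, 81, 75, 62, 53, 52, 54, 65, 87, 99, 99, 100, 100, 99, 101, 100, 99], [86, 86, 86, 87, 97, 94, 78, 75, 96, 101, 100, 98, 100, 100, 100, 99, 99], [121, 121, 120, 121, 124, 119, 99, 88, 98, 99, 99, 101, 101, 99, 100, 101, 100], [132, 131, 131, 131, 130, 120, 93, 92, 99, 100, 101, 100, 101, 99, 99, 100, 101]]
```

Call:
move_arm(
  plan=[0,0.3,-1.1,0,0,0,0,0.3,-2.2,0,0,0,0,0.3,-3.3,0,0,0,0,0.3,-4.4,0,0,0,0,0.3,-5.4,0,0,0,0,0.3,-6.2,0,0,0,0,0.3,-6.44,0,0,0,0,0.3,-6.44,0,0,0],
)

```text
time_s: 3.05
eef_pos: [0.4798, -0.037, 0.0093]
eef_rot: [-0.0, 0.771, 0.637, -0.0]
wrist_force: [0.5, -0.1, 0.4]
opening: 0.001
grasp_force: 0.0
```

```bash
python3 - <<'E'
from h import *
c=shot('wrist','w1.png')
E
```

```text
(no output)
```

View pics/w1.png

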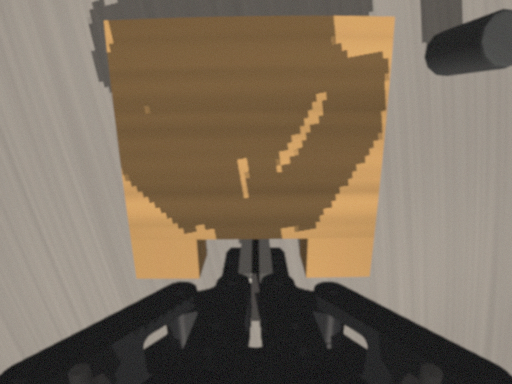

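The fingertips sit in the middle of the notch: notch columns 200–307, tips 240–270, post at upper right. Next I push +x on the cheek.

Call:
move_arm(
  plan=[0.15,0,0,0,0,0,0.3,0,0,0,0,0,0.4,0,0,0,0,0.05,0.5,0,0,0,0,0.1,0.6,0,0,0,0,0.15,0.7,0,0,0,0,0.2,0.8,0,0,0,0,0.25,0.8,0,0,0,0,0.25],
)

```text
time_s: 4.1
eef_pos: [0.5211, -0.0379, 0.01]
eef_rot: [0.001, 0.686, 0.728, 0.0]
wrist_force: [0.1, 0.4, 0.6]
opening: 0.0
grasp_force: 0.0
```

```bash
cat >> h.py <<'E'
def pw(f=None):
    c=shot('wrist',f); h=cv2.cvtColor(c['pixels'],cv2.COLOR_RGB2HSV); H,S,V=cv2.split(h)
    m=((S>95)&(H>12)&(H<30)&(V>40)).astype(np.uint8)
    m=cv2.morphologyEx(m,cv2.MORPH_OPEN,np.ones((5,5),np.uint8))
    cs,_=cv2.findContours(m,cv2.RETR_EXTERNAL,cv2.CHAIN_APPROX_NONE)
    q=max(cs,key=cv2.contourArea); w=cast(c,q.reshape(-1,2),.024)[:,:2]*1000
    r=cv2.minAreaRect(w.astype(np.float32)); C=np.array(r[0])
    cand=[r[2]+90*k for k in range(-3,3)]
    o=ctrl.get_obs(); T=rot(o['eef_rot']); ty=np.degrees(np.arctan2(T[1,1],T[0,1]))
    yaw=min(cand,key=lambda a:abs(a-ty)); a=np.radians(yaw)
    A=np.array([[np.cos(a),np.sin(a)],[-np.sin(a),np.cos(a)]])
    e=np.array(o['eef_pos'][:2])*1000
    print('t',o['time_s'],'panel',C.round(1),np.round(r[1],1),'yaw',round(yaw,1),'toolyaw',ty.round(1),'tcp',e.round(1),'z',round(o['eef_pos'][2],4),
     '\n tcp in panel',(A@(e-C)).round(1),'post in panel',(A@(np.array([581,41])-C)).round(1),'F',np.round(o['wrist_force'],1),'touch',(q.reshape(-1,2).min(0),q.reshape(-1,2).max(0)))
E
python3 -c "from h import *;pw('w2.png')"
```

```text
t 4.15 panel [502.4   9.5] [110.1 110.6] yaw 7.9 toolyaw 3.3 tcp [520.7 -37.8] z 0.0099 
 tcp in panel [ 11.6 -49.4] post in panel [82.2 20.3] F [-0.1 -0.1 -1.1] touch (array([67, 13], dtype=int32), array([351, 287], dtype=int32))
```

Call:
move_arm(
  plan=[0.1,0,0,0,0,0.05,0.2,-0.02,0,0,0,0.1,0.3,-0.05,0,0,0,0.15,0.4,-0.08,0,0,0,0.2,0.5,-0.12,0,0,0,0.25,0.5,-0.12,0,0,0,0.25],
)

```text
time_s: 4.9
eef_pos: [0.5453, -0.0439, 0.0096]
eef_rot: [0.0, 0.59, 0.807, 0.0]
wrist_force: [0.3, -0.0, -0.3]
opening: 0.0
grasp_force: 0.0
```

```bash
python3 -c "from h import *;pw('w3.png')"
```

```text
t 4.95 panel [514.8   7. ] [110.1 110.3] yaw 19.0 toolyaw 17.6 tcp [545.  -43.7] z 0.0094 
 tcp in panel [ 12.1 -57.8] post in panel [73.7 10.6] F [-0.6  0.6 -0.6] touch (array([75,  0], dtype=int32), array([365, 266], dtype=int32))
```

Call:
move_arm(
  plan=[0.02,0.08,0,0,0,0.05,0.1,0.14,0,0,0,0.1,0.2,0.16,0,0,0,0.15,0.3,0.17,0,0,0,0.2,0.4,0.17,0,0,0,0.25,0.4,0.17,0,0,0,0.25],
)

```text
time_s: 5.7
eef_pos: [0.565, -0.0351, 0.0094]
eef_rot: [0.0, 0.485, 0.874, 0.0]
wrist_force: [-0.5, 0.5, -0.1]
opening: 0.004
grasp_force: 0.0
```

```bash
python3 -c "from h import *;pw('w4.png')"
```

```text
t 5.75 panel [524.6   8.8] [110.5 109.6] yaw 31.0 toolyaw 31.9 tcp [564.8 -35.1] z 0.0093 
 tcp in panel [ 11.8 -58.3] post in panel [65.  -1.4] F [-0.5  0.6  0.4] touch (array([85,  0], dtype=int32), array([377, 264], dtype=int32))
```

Call:
move_arm(
  plan=[0.06,0.03,0,0,0,0.05,0.13,0.04,0,0,0,0.1,0.2,0.05,0,0,0,0.15,0.27,0.05,0,0,0,0.2,0.34,0.04,0,0,0,0.25,0.34,0.04,0,0,0,0.25],
)

```text
time_s: 6.5
eef_pos: [0.5817, -0.0332, 0.0092]
eef_rot: [-0.0, 0.373, 0.928, -0.0]
wrist_force: [-0.8, -0.2, 0.3]
opening: -0.002
grasp_force: 0.1
```

```bash
python3 -c "from h import *;pw('w5.png')"
```

```text
t 6.55 panel [531.5   0.9] [110.6 109.3] yaw 44.4 toolyaw 46.2 tcp [581.6 -33.2] z 0.0092 
 tcp in panel [ 12.  -59.4] post in panel [63.4 -6. ] F [0.  0.1 0. ] touch (array([88,  0], dtype=int32), array([381, 263], dtype=int32))
```

Call:
move_arm(
  plan=[0.06,0.04,0,0,0,0.05,0.12,0.07,0,0,0,0.1,0.18,0.09,0,0,0,0.15,0.24,0.11,0,0,0,0.2,0.29,0.12,0,0,0,0.25,0.29,0.12,0,0,0,0.25],
)

```text
time_s: 7.3
eef_pos: [0.5962, -0.0271, 0.0093]
eef_rot: [-0.0, 0.254, 0.967, -0.0]
wrist_force: [0.2, 0.2, 0.8]
opening: -0.001
grasp_force: 0.2
```

```bash
python3 -c "from h import *;pw('w6.png')"
```

```text
t 7.35 panel [539.   -8.2] [110.7 109.2] yaw 60.7 toolyaw 60.6 tcp [596.2 -27.2] z 0.0093 
 tcp in panel [ 11.4 -59.2] post in panel [ 63.4 -12.6] F [-0.7  0.3 -0.5] touch (array([79,  0], dtype=int32), array([371, 262], dtype=int32))
```

Call:
move_arm(
  plan=[0.06,0.04,0,0,0,0.06,0.12,0.08,0,0,0,0.12,0.18,0.12,0,0,0,0.18,0.24,0.16,0,0,0,0.25,0.29,0.21,0,0,0,0.31,0.34,0.26,0,0,0,0.37,0.38,0.3,0,0,0,0.43,0.38,0.3,0,0,0,0.43],
)

```text
time_s: 8.35
eef_pos: [0.6156, -0.0123, 0.0094]
eef_rot: [0.0, 0.042, 0.999, -0.0]
wrist_force: [0.2, -1.3, -0.5]
opening: -0.002
grasp_force: 0.6
```

```bash
python3 -c "from h import *;pw('w7.png')"
```

```text
t 8.4 panel [557.5 -22.8] [110.2 110.7] yaw 90.2 toolyaw 85.2 tcp [615.5 -12.3] z 0.0094 
 tcp in panel [ 10.3 -58.1] post in panel [ 63.7 -23.7] F [ 0.7 -0.8  0. ] touch (array([59,  0], dtype=int32), array([351, 274], dtype=int32))
```

The panel now stands at 90.2°. I'll retreat from the notch, rise, go round behind it and open the fingers for a two-point push.

Call:
move_arm(
  plan=[0,-0.15,0,0,0,0,0.3,-0.15,0,0,0,0,0.55,-0.15,0,0,0,0,0.55,-0.15,0.7,0,0,0.02,0.55,-0.15,1.5,0,0,0.04,-0.5,-0.2,1.7,0,0,0.06,-1.5,-0.25,1.7,0,0,0.08,-2.5,-0.3,1.7,0,0,0.085,-3,-0.3,1.7,0,0,0.085,-3,-0.3,1.7,0,0,0.085],
)

```text
time_s: 9.65
eef_pos: [0.4643, -0.027, 0.0944]
eef_rot: [-0.0, -0.001, 1.0, 0.0]
wrist_force: [0.8, -0.1, 0.2]
opening: 0.003
grasp_force: 0.0
```

Call:
move_arm(
  plan=[0,0,-0.8,0,0,0,0,0,-1.5,0,0,0,0,0,-1.74,0,0,0,0,0,-1.74,0,0,0],
  grip=50,
)

```text
time_s: 10.15
eef_pos: [0.4658, -0.0272, 0.007]
eef_rot: [-0.0, -0.002, 1.0, 0.0]
wrist_force: [-0.4, -0.6, 0.1]
opening: 0.586
grasp_force: 0.0
```

```bash
python3 -c "from h import *;pw('w8.png')"
```

```text
t 10.2 panel [497.2 -26.6] [22.8 61.2] yaw 90.3 toolyaw 90.2 tcp [466.5 -27.4] z 0.0078 
 tcp in panel [-0.7 30.7] post in panel [ 67.2 -84.1] F [ 0.2 -0.1  0.9] touch (array([193, 310], dtype=int32), array([317, 348], dtype=int32))
```

View pics/w8.png

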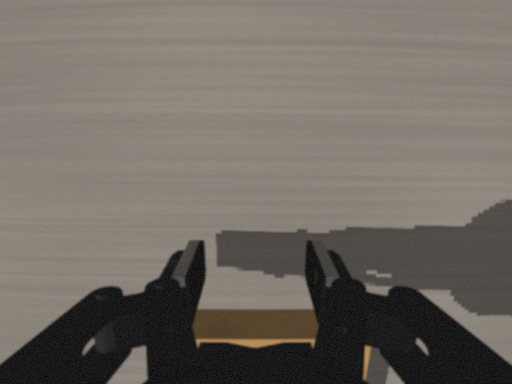

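The camera now faces the robot and the panel shows only as a strip behind the two fingers (row ~325), with the fingers spread evenly about it. I push towards the fence.

Call:
move_arm(
  plan=[0.25,0,0,0,0,0,0.5,0,0,0,0,0,0.75,0,0,0,0,0,1.0,0,0,0,0,0,1.25,0,0,0,0,0,1.5,0,0,0,0,0,1.75,0,0,0,0,0,2.0,0,0,0,0,0,2.2,0,0,0,0,0,2.2,0,0,0,0,0],
)

```text
time_s: 11.45
eef_pos: [0.5764, -0.0273, 0.0075]
eef_rot: [0.001, -0.002, 1.0, -0.0]
wrist_force: [-0.8, 0.2, 0.1]
opening: 0.582
grasp_force: 0.0
```

```bash
python3 - <<'E'
from h import *
c=shot('top'); cv2.imwrite('pics/t9.png',cv2.resize(c['pixels'][95:260,190:350],None,fx=3.5,fy=3.5,interpolation=cv2.INTER_CUBIC)[:,:,::-1])
print(panel(c,(225,100,315,255)),ctrl.get_obs()['eef_pos'])
E
```

```text
(array([604.4,  18.1]), array([ 8.2, 10.7]), 0.1) [ 0.57571202 -0.02716537  0.00726089]
```

View pics/t9.png

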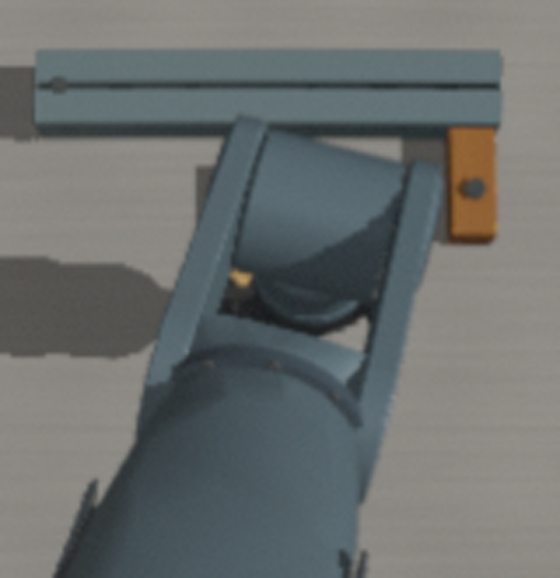

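The top view is blocked by the arm; only the panel's left corner shows, at crop (240,278), where it should be. I go on slowly, watching the force.

Call:
move_arm(
  plan=[0.12,0,0,0,0,0,0.24,0,0,0,0,0,0.36,0,0,0,0,0,0.44,0,0,0,0,0,0.48,0,0,0,0,0],
)

```text
time_s: 12.12
eef_pos: [0.5997, -0.0272, 0.0073]
eef_rot: [-0.0, -0.002, 1.0, -0.0]
wrist_force: [-1.1, -0.3, 1.3]
opening: 0.585
grasp_force: 0.5
```

Call:
move_arm(
  plan=[0.03,0,0,0,0,0,0.05,0,0,0,0,0,0.05,0,0,0,0,0],
)

```text
time_s: 12.5
eef_pos: [0.6016, -0.0271, 0.0072]
eef_rot: [-0.0, -0.002, 1.0, 0.0]
wrist_force: [-1.2, 0.1, 1.0]
opening: 0.587
grasp_force: 0.9
```

```bash
python3 - <<'E'
from h import *
c=shot('side'); cv2.imwrite('pics/s10.png',cv2.resize(c['pixels'][130:260,180:390],None,fx=3.5,fy=3.5,interpolation=cv2.INTER_CUBIC)[:,:,::-1])
E
```

```text
(no output)
```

View pics/s10.png

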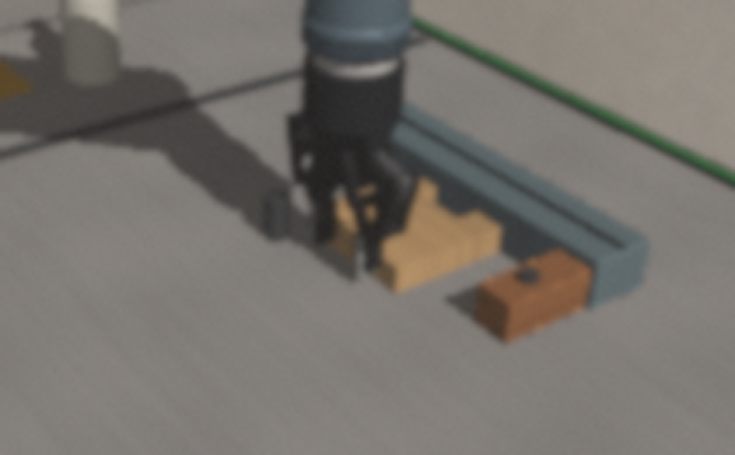

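The side view shows the panel square, its notch to the fence, a few mm from the fence face and clear of the stop. I keep pushing until the force rises.

Call:
move_arm(
  plan=[0.03,0,0,0,0,0,0.06,0,0,0,0,0,0.06,0,0,0,0,0],
)

```text
time_s: 12.92
eef_pos: [0.6018, -0.027, 0.0064]
eef_rot: [-0.003, -0.002, 1.0, 0.0]
wrist_force: [-11.4, -1.1, 6.0]
opening: 0.585
grasp_force: 5.6
```

Call:
move_arm(
  plan=[0.03,0,0,0,0,0,0.06,0,0,0,0,0,0.06,0,0,0,0,0],
)

```text
time_s: 13.3
eef_pos: [0.6018, -0.0268, 0.0055]
eef_rot: [-0.007, -0.002, 1.0, 0.001]
wrist_force: [-20.1, -2.1, 9.7]
opening: 0.583
grasp_force: 10.0
```

Call:
move_arm(
  plan=[0.03,0,0,0,0,0,0.06,0,0,0,0,0,0.06,0,0,0,0,0],
)

```text
time_s: 13.68
eef_pos: [0.6017, -0.0267, 0.0048]
eef_rot: [-0.01, -0.002, 1.0, 0.001]
wrist_force: [-29.0, -3.2, 14.8]
opening: 0.586
grasp_force: 14.6
```

The force rises at a steady x = 0.6018, so the panel is flush on the fence. I back off, turn the tool 90° and go to the panel's left side.

Call:
move_arm(
  plan=[-0.3,0,0,0,0,0,-0.8,0,0,0,0,0,-0.8,0,0.9,0,0,-0.17,-0.8,0,1.8,0,0,-0.34,-0.4,0.3,2,0,0,-0.51,0,0.7,2,0,0,-0.68,0.4,1.1,2,0,0,-0.85,0.8,1.5,2,0,0,-1.02,1.1,1.75,2,0,0,-1.19,1.1,1.75,2,0,0,-1.36],
)

```text
time_s: 14.92
eef_pos: [0.6672, 0.0615, 0.1074]
eef_rot: [0.001, 0.629, 0.777, 0.001]
wrist_force: [-0.3, 1.0, 0.3]
opening: 0.582
grasp_force: 0.0
```

Call:
move_arm(
  plan=[0,0,0,0,0,-0.17,0,0,0,0,0,-0.21,0,0,0,0,0,-0.21],
)

```text
time_s: 15.3
eef_pos: [0.6662, 0.0604, 0.1073]
eef_rot: [0.0, 0.705, 0.709, 0.0]
wrist_force: [0.7, -0.1, 0.2]
opening: 0.587
grasp_force: 0.0
```

```bash
python3 - <<'E'
from h import *
pw('w11.png')
c=shot('top');cv2.imwrite('pics/t11.png',c['pixels'][:,:,::-1])
E
```

```text
t 15.35 panel [665.9 -18.1] [118.  111.4] yaw -0.3 toolyaw 0.3 tcp [666.2  60.3] z 0.1074 
 tcp in panel [-0.2 78.5] post in panel [-85.2  58.6] F [-0.4  0.5  0.1] touch (array([190, 227], dtype=int32), array([323, 348], dtype=int32))
```

View pics/w11.png

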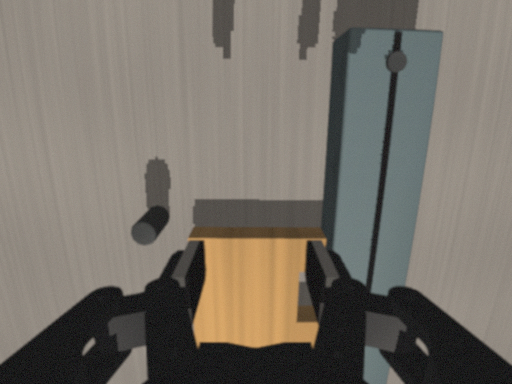

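The panel lies flush on the fence (edges meet at col ~325), with its left edge at row ~235. The fingers straddle it evenly, beyond that edge. I descend and push along the fence.

Call:
move_arm(
  plan=[0,0,-1,0,0,0,0,0,-1.8,0,0,0,0,0,-2,0,0,0,0,-0.2,-2,0,0,0,0,-0.4,-2,0,0,0,0,-0.6,-2,0,0,0,0,-0.8,-2,0,0,0,0,-1.0,-2,0,0,0,0,-1.2,-2,0,0,0,0,-1.3,-2,0,0,0],
)

```text
time_s: 16.65
eef_pos: [0.6659, -0.0055, 0.0073]
eef_rot: [-0.0, 0.706, 0.708, -0.0]
wrist_force: [0.1, 1.2, 0.6]
opening: 0.584
grasp_force: 0.5
```

Call:
move_arm(
  plan=[0,-0.06,0,0,0,0,0,-0.12,0,0,0,0,0,-0.12,0,0,0,0],
)

```text
time_s: 17.02
eef_pos: [0.6658, -0.0108, 0.0072]
eef_rot: [-0.0, 0.706, 0.709, -0.0]
wrist_force: [0.6, -1.1, 0.3]
opening: 0.589
grasp_force: 0.0
```

Call:
move_arm(
  plan=[0,-0.06,0,0,0,0,0,-0.1,0,0,0,0,0,-0.1,0,0,0,0],
)

```text
time_s: 17.4
eef_pos: [0.6659, -0.0159, 0.0072]
eef_rot: [0.0, 0.706, 0.708, -0.0]
wrist_force: [-0.1, 0.5, -0.1]
opening: 0.588
grasp_force: 0.0
```

Call:
move_arm(
  plan=[0,-0.05,0,0,0,0,0,-0.08,0,0,0,0,0,-0.08,0,0,0,0],
)

```text
time_s: 17.77
eef_pos: [0.6659, -0.019, 0.0073]
eef_rot: [-0.0, 0.706, 0.709, 0.0]
wrist_force: [0.5, 4.1, -0.8]
opening: 0.587
grasp_force: 2.1
```

Call:
move_arm(
  plan=[0,-0.04,0,0,0,0,0,-0.08,0,0,0,0,0,-0.08,0,0,0,0],
)

```text
time_s: 18.15
eef_pos: [0.666, -0.0192, 0.0073]
eef_rot: [-0.002, 0.706, 0.709, 0.002]
wrist_force: [2.7, 17.2, 1.6]
opening: 0.581
grasp_force: 8.6
```

Call:
move_arm(
  plan=[0,-0.03,0,0,0,0,0,-0.05,0,0,0,0,0,-0.05,0,0,0,0],
)

```text
time_s: 18.52
eef_pos: [0.666, -0.0193, 0.0073]
eef_rot: [-0.003, 0.705, 0.709, 0.003]
wrist_force: [2.9, 24.8, 2.8]
opening: 0.583
grasp_force: 12.6
```

It is against the stop. I back off, raise and clear the view.

Call:
move_arm(
  plan=[0,0.3,0,0,0,0,0,0.9,0,0,0,0,0,1,1,0,0,0,-0.5,1.2,2,0,0,0,-1.5,1.8,3,0,0,0,-2.5,2.5,4,0,0,0,-3.5,3.2,4,0,0,0,-4.5,3.9,4,0,0,0,-4.5,4.7,4,0,0,0,-4.5,4.7,4,0,0,0],
)

```text
time_s: 19.77
eef_pos: [0.4395, 0.2111, 0.208]
eef_rot: [0.001, 0.704, 0.71, 0.0]
wrist_force: [0.3, 0.2, 0.1]
opening: 0.588
grasp_force: 0.0
```

```bash
python3 - <<'E'
from h import *
c=shot('top'); cv2.imwrite('pics/t12.png',cv2.resize(c['pixels'][95:260,190:350],None,fx=3.5,fy=3.5,interpolation=cv2.INTER_CUBIC)[:,:,::-1])
print(panel(c,(225,100,318,255)))
E
```

```text
(array([664.3, -84.6]), array([108.8, 112.1]), 89.7)
```

View pics/t12.png

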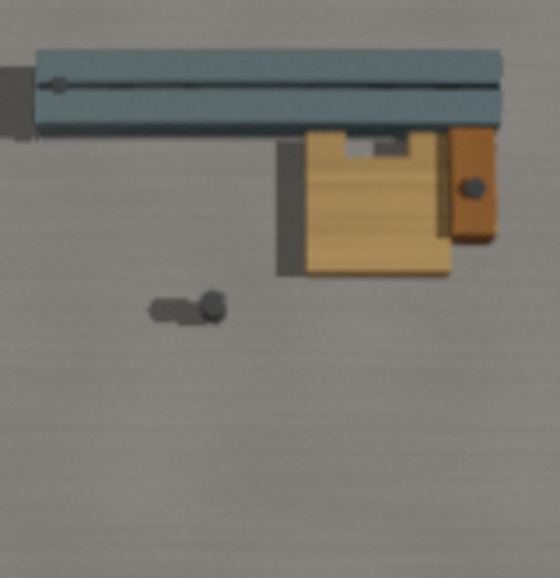

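The panel is in the corner and square: crop (305–450, 131–275). The fence gap is within measuring error, so I'll give it a gentle seating push towards the fence with shut fingers.

Call:
move_arm(
  plan=[0.4,-1,0,0,0,0,0.8,-2,0,0,0,0,1.2,-3,0,0,0,0,1.6,-4,0,0,0,0,2,-5,-0.6,0,0,0,2,-5.9,-1.4,0,0,0,2,-5.9,-2.4,0,0,0,2,-5.9,-3.4,0,0,0,2,-5.9,-4,0,0,0,2,-5.9,-4,0,0,0],
  grip=0,
)

```text
time_s: 21.08
eef_pos: [0.5384, -0.0871, 0.0046]
eef_rot: [-0.003, 0.706, 0.708, -0.002]
wrist_force: [0.4, -0.4, -0.6]
opening: 0.001
grasp_force: 0.0
```

Call:
move_arm(
  plan=[0.2,0,0,0,0,0,0.4,0,0,0,0,0,0.6,0,0,0,0,0,0.8,0,0,0,0,0,0.95,0,0,0,0,0,1.05,0,0,0,0,0,1.1,0,0,0,0,0,1.1,0,0,0,0,0],
)

```text
time_s: 22.08
eef_pos: [0.5958, -0.0861, 0.0072]
eef_rot: [-0.0, 0.706, 0.709, -0.0]
wrist_force: [-0.1, -0.1, 0.6]
opening: 0.002
grasp_force: 0.0
```

Call:
move_arm(
  plan=[0.03,0,0,0,0,0,0.06,0,0,0,0,0,0.06,0,0,0,0,0],
)

```text
time_s: 22.45
eef_pos: [0.5988, -0.0862, 0.0072]
eef_rot: [-0.0, 0.706, 0.709, -0.0]
wrist_force: [0.0, -0.1, -0.0]
opening: 0.001
grasp_force: 0.2
```

Call:
move_arm(
  plan=[0.03,0,0,0,0,0,0.06,0,0,0,0,0,0.06,0,0,0,0,0],
)

```text
time_s: 22.82
eef_pos: [0.5992, -0.0858, 0.0066]
eef_rot: [-0.002, 0.706, 0.709, -0.002]
wrist_force: [-9.8, -0.7, 5.7]
opening: 0.001
grasp_force: 4.9
```

Call:
move_arm(
  plan=[-0.4,0,0,0,0,0,-1.2,0,0,0,0,0,-1.5,0.5,1,0,0,0,-2,1.5,2,0,0,0,-3,2.5,3,0,0,0,-3.5,3.5,4,0,0,0,-3.5,4.5,4,0,0,0,-3.5,5.5,4,0,0,0,-3.5,5.5,4,0,0,0],
)

```text
time_s: 23.95
eef_pos: [0.4267, 0.192, 0.2086]
eef_rot: [0.001, 0.704, 0.71, 0.001]
wrist_force: [-0.2, -0.2, 0.7]
opening: 0.003
grasp_force: 0.0
```

```bash
python3 - <<'E'
from h import *
c=shot('top'); r=panel(c,(225,100,318,255)); print(r)
if abs(r[0][1]+84.6)<2 and abs((r[2]+45)%90-45)<2: print(ctrl.hand_in())
E
```

```text
(array([667.1, -84.6]), array([108.9, 112.2]), 89.7)
the job is handed in; nothing more can be done
None
```

The drawer front was turned a quarter turn against the post, pushed flat to the fence and slid to the stop; I handed it in at about 24 s, flush with both as far as I could measure, but the hand-in call returned no verdict.

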